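Set the spindle flat and hold the collar on it

TASK

Feel out the bright flat on the drive unit's black spindle: pinch the spindle with one finger lying on the flat, and turn it until the flat faces straight along the yellow stripe. Then fit the steel collar with the red thumbscrew over the spindle, the screw on the flat and pointing along the stripe, and push it down until the sprung orange washer is fully squeezed. Finish while holding it down there with your fingers, so that I can tighten the screw, and leave everything else where it is.

Things in the scene. Friction and masses are not known exactly. Their poses are not given: they have to be found in the camera images.
- rig: fixed drive unit: blue gear housing 130 (x) by 100 (y) by 55 mm high, aluminium top; a black motor, 44 mm diameter, sticks out of its -x side to 130 mm from the centre. Origin: centre of its underside on the table, below the spindle axis. Its +x is the direction of the 8 mm wide yellow stripe on the top, which runs outward from the spindle (20 to 60 mm from the axis).
- spindle (a joint): angle (rad) of the upright black spindle, counter-clockwise from above positive: 0 when the flat faces along the yellow stripe. It starts at 0.6 to 2.0, so turn it clockwise. Stops at -1.2 and 3.2; stiff (0.06 N m friction), stays where it is left. Spindle: 20 mm diameter, 16 mm across from its one flat to the round side; its axis is straight above the rig's origin.
- spindle_top (a point): centre of the spindle's top end, on its axis, 130 mm above the table; the last 4 mm below it are tapered. 55 mm of spindle stand clear above the free washer.
- flat: the bright bare-metal flat on the black spindle, 15.5 mm wide, running from 59 to 125 mm above the table. Origin: the middle of the flat's face, 6 mm from the spindle axis, 92 mm above the table; its +x axis is the flat's outward normal (it turns with the spindle).
- washer (a joint): how far (m) the sprung orange washer (36 mm diameter, round the spindle's foot) is pushed down: 0 free, its top 75 mm above the table; 0.008 fully squeezed, top at 67 mm. The spring pushes up with 1.8 N free and 6.6 N fully squeezed, so it lifts the collar again if let go.
- collar: the loose steel collar, an octagon 41 mm across flats, 24 mm high, 22 mm bore right through, 60 to 125 g. Origin: centre of its underside. A red thumbscrew sticks out on its +x side; its 10 mm wide brass tip reaches into the bore to 7.2 mm from the axis, so it goes down the spindle only with the tip over the flat. Its +y and -y side faces are flat and free to grip. It starts lying flat on the mat.
- screw_head (a point): centre of the outer face of the red thumbscrew's 16 mm head, 33.5 mm from the collar's axis along its +x, 12 mm above its underside.
- mat: cork mat 220 (x) by 110 (y) by 4 mm thick, fixed; origin at the centre of its underside. The two collars lie on it, about 110 mm apart along its x.
- spare: a green-painted collar of the same size but without a screw, on the other half of the mat: not needed, leave it. Origin: centre of its underside.
- can_orange: black spray can with an orange shoulder, 65 mm diameter, 188 mm tall, standing on the left; leave it. Origin: centre of its underside.
- can_teal: black spray can with a dark teal shoulder, 65 mm diameter, 188 mm tall, standing on the left; leave it. Origin: centre of its underside.
- dropper: amber bottle, 40 mm diameter, 100 mm tall, at the far right; leave it. Origin: centre of its underside.
- tub: white tub with a red lid, 68 mm diameter, 85 mm tall, at the far left; leave it. Origin: centre of its underside.
- jar: small glass jar with a white lid, 60 mm diameter, 60 mm tall, at the far side; leave it. Origin: centre of its underside.
- driver: yellow-handled screwdriver lying on the table on the right; leave it. Origin: under its middle.

How it is judged:
On the way:
1. the fingers pinch the spindle with a finger on the flat, and the flat faces along the yellow stripe (within 0.17 rad, about 10 degrees), the collar not yet on (value of joint spindle between -0.17 and 0.17 rad and contact force between the fingers and flat above 1.5 N and horizontal distance between collar and rig above 0.06 m), for 0.2 s.
At the end, for the whole second after the job is handed in: Spindle flat along the stripe within 0.22 rad; collar upright round the spindle (axis within 3 mm), screw on the flat and along the stripe within 0.25 rad, pressed to within 2.2 mm of the washer's stop, at rest, held by the fingers with over 3 N at the end and for the second after (value of joint spindle between -0.22 and 0.22 rad and horizontal distance between collar and rig below 0.003 m and z of collar in the frame of rig below 0.0692 m and angle between collar's own z axis and vertical below 0.08 rad and value of joint washer above 0.0058 m and angle between the x axis of collar and the x axis of flat, either way round below 0.25 rad and angle between the x axis of collar and the x axis of rig, either way round below 0.25 rad and x of screw_head in the frame of rig above 0.02 m and contact force between the fingers and collar above 3 N and linear speed of collar below 0.02 m/s); the arm keeps its last pose, push and grip.
It fails at once if something else on the table (spare collar, can, bottle, tub, jar or screwdriver) was moved more than 25 mm (distance of any of spare, can_orange, can_teal, dropper, tub, jar, driver from where it was at the start of the episode above 0.025 m).
It also fails if it takes over 67 s, if anything falls off the work surface, if the arm or the gripper's body presses on something with over 40 N, if the wrist force passes 120 N, or if a joint passes its speed limit or range.

ROBOT

A 7-joint arm with a two-finger parallel gripper is mounted at the origin on the work surface. World frame = base frame: x ahead of the robot, y to its left, z up, the work surface at z = 0. Lengths are in m, angles in rad, forces in N, time in s.
With the tool pointing down it reaches from about 0.35 to 0.9 m from the base axis. Payload 8.1 kg.
Tool frame: the origin (TCP) lies between the finger pads; the fingertips stand ahead of it and the grasp point (between the pads) is the TCP (arm.nose_length is the z of the fingertips in the tool frame, in m); z points along the fingers, y is the line along which they close (so a half turn about z gives the same grasp; the last joint's range is limited). The gripper opens to 92 mm and grips with 3 to 60 N. Pads are 19 mm wide; open, the fingers measure 130 mm over their backs; the gripper's body (75 mm by 190 mm) begins 47 mm behind the grasp point.
Start: joints at [1.196, 0.434, 0.025, 1.573, -0.012, 1.134, -0.075], TCP at [0.168, -0.602, 0.216] pointing down, gripper open.
Joint ranges: [-2.62, 2.62], [-0.44, 2.09], [-1.27, 1.32], [0.08, 2.57], [-1.32, 4.46], [0.12, 2], [-2.74, 2.74]. Speed limits (rad/s): [2.22, 2.22, 3.01, 3.01, 3.14, 3.14, 3.14].

INTERFACE

Orientations are given as a rotation vector (axis times angle).
In Python, from cell import sensors, optics, arm gives the robot as it stands.
- The arm moves only by the tool arm_command, never from a script. Its argument "deltas" is one flat list of numbers, 7 for each row, row after row: the turn, a rotation vector about the world's x, y, z as a fraction of full scale, then the shift along the world's x, y, z as a fraction of full scale, then the finger opening in mm, from 0 to 91.8. In form: [wx, wy, wz, dx, dy, dz, fingers, wx, wy, wz, dx, dy, dz, fingers, ...]. A call has 1 to 20 rows; each row is the pose to reach, as a shift and turn from the pose commanded when the call began; what a row does not reach only later rows make up. Full scale, the value 1, is 1 m for a shift and 90 degrees for a turn. A row lasts 1/10 s, in which the tool goes at most 50 mm and 8.59 degrees, less where a joint would pass 70% of its speed; a pose out of reach is approached as far as the arm can. A call with a number of a shift or a turn outside -1 to 1 is refused whole. A call with a gripper value outside its range is refused whole. The fingers move at their own pace and stop on an object; "force" is the grip in N (left out, the last holds). Time passes only in rows, so rows that repeat a pose let the fingers close. It gives the time, the measured TCP pose, the force, the opening and the grip force at its end, in the units of the state.
- sensors.observe(): the state, without advancing time (a new reading comes with each control period).
- optics.get_image(name): name is "scene" or "top" or "wrist"; returns the picture (420x560x3 uint8, blue, green, red); there is no depth.
- optics.calibration(name): a dict with "camera_matrix" (3x3 intrinsics, pixels), "rvec" (rotation vector, rad) and "tvec" (3), from world to camera coordinates, as OpenCV has them. Camera axes: x right, y down, z forward; pixel columns grow to the right and rows downward; lengths in m; the calibration is good to about 2 mm. The wrist camera is an equidistant fisheye: a pixel r from the principal point sees the ray r / f radians off the axis. A picture is of the moment at which its call begins: read the wrist's pose just before it. calibration takes no time and is no camera call; for the wrist camera it gives the pose at the moment of the call.
- arm.sign_off(): hands the job in; it is judged then, once.
The state is a dict: "clock": time; "joints": joint angles; "dq": joint speeds; "joint_efforts": joint torques, N m; "position": TCP position; "ee_rot": TCP orientation; "force": force on the tool from outside, world axes, zero at the start; "ft_torque": the same for the moment, N m; "width": opening from 0.0 (shut) to 1.0 (fully open); "gripper_force": force on a finger pad.
Only numpy, scipy, OpenCV 4.12 (cv2) and the standard library are available. Lean on these libraries where they do the work, as an engineer would, in place of code of your own. Each camera call takes 0.05 s, during which the arm holds its last target. There are 200 camera calls.

## Working session

There is one attempt and no reset: what is moved stays moved. The work goes in short steps, Python scripts to look and compute and a tool call to move; the robot and the scene stay as the last step left them, time stands still between calls to the robot, and variables do not carry over. Pictures are saved under pics/ and viewed, at most 10 in all, crops included, and the job is handed in when it is done.

Besides the shell and the picture viewer there is one more tool, called after "Call:" in YAML: its name, and indented under it one key for each argument. arm_command: Moves the arm, as the interface text tells. Its arguments: {"type":"object","properties":{"deltas":{"type":"array","items":{"type":"number"}},"force":{"type":"number"}},"required":["deltas"]}

```bash
mkdir -p pics; ls
python3 - <<'E'
from cell import sensors, optics, arm
import cv2
s=sensors.observe(); print(s, arm.nose_length)
for n in ("scene","top"):
    cv2.imwrite(f"pics/{n}0.png",optics.get_image(n)); print(optics.calibration(n))
E
```

```text
pics
{'clock': 0.0, 'joints': array([ 1.1964119 ,  0.43524188,  0.0249884 ,  1.57411834, -0.01162147,
        1.13401573, -0.07509662]), 'dq': array([ 0.00028943, -0.00145886, -0.00078538,  0.00128487, -0.00092579,
       -0.00154745, -0.00148122]), 'joint_efforts': array([-4.76921723e-04, -6.67838788e+01,  9.84767787e-01, -3.14464939e+01,
       -6.05554576e-02,  4.26987663e-02,  1.33655763e-04]), 'position': array([ 0.16757435, -0.60154633,  0.21552522]), 'ee_rot': array([-3.11106468e+00, -4.25249016e-01,  5.57827734e-04]), 'force': array([ 0.04399971, -0.10015116, -0.40594042]), 'ft_torque': array([ 0.02714016,  0.01503047, -0.02470563]), 'gripper_force': 0.0, 'width': 1.0020026909661146} 0.019
{'camera_matrix': array([[539.11768682,   0.        , 275.66029897],
       [  0.        , 539.11768682, 207.76638028],
       [  0.        ,   0.        ,   1.        ]]), 'rvec': array([ 2.30612378,  0.77297514, -0.285816  ]), 'tvec': array([-0.52101694, -0.22746361,  1.83663721])}
{'camera_matrix': array([[466.15476169,   0.        , 286.25045972],
       [  0.        , 466.15476169, 205.78709391],
       [  0.        ,   0.        ,   1.        ]]), 'rvec': array([ 2.21275504, -2.1554509 ,  0.08962537]), 'tvec': array([-0.0058177 ,  0.62999496,  1.23917377])}
```

View pics/top0.png

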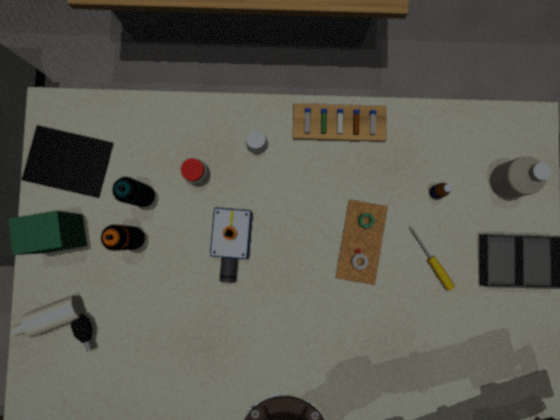

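View pics/scene0.png

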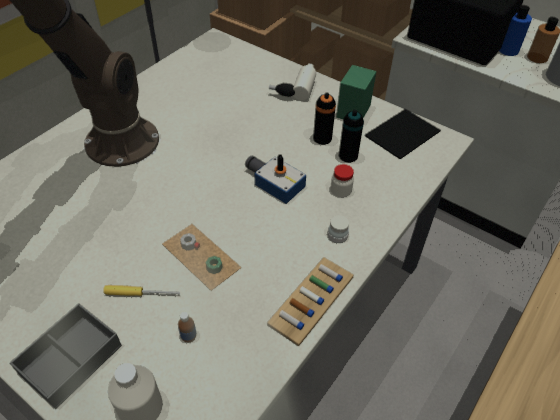

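The top view has the rig at about (231,233) with its stripe pointing up in the image (world +x). The mat is at about (362,242), the steel collar at (360,260) with its red screw at (357,250), and the spare at (366,221). The scene view agrees with this layout. Next I'll measure coarse poses.

```bash
cat > h.py <<'E'
import cv2, numpy as np
from scipy.spatial.transform import Rotation as R
from cell import sensors, optics, arm
def cam(n):
    c=optics.calibration(n); return c['camera_matrix'],R.from_rotvec(np.ravel(c['rvec'])).as_matrix(),np.ravel(c['tvec'])
def rays(c,px,fish):
    K,Rm,t=c; px=np.atleast_2d(np.asarray(px,float))
    d=(px-K[:2,2])/[K[0,0],K[1,1]]
    if fish:
        r=np.linalg.norm(d,axis=1,keepdims=True)+1e-12
        v=np.c_[d/r*np.sin(r),np.cos(r)]
    else: v=np.c_[d,np.ones(len(d))]
    return -Rm.T@t, v@Rm
def onz(c,px,z,fish=False):
    o,v=rays(c,px,fish); return (o+v*((z-o[2])/v[:,2])[:,None])[:,:2]
def proj(c,P,fish=False):
    K,Rm,t=c; q=np.atleast_2d(P)@Rm.T+t
    n=np.linalg.norm(q[:,:2],axis=1,keepdims=True)
    d=q[:,:2]/n*np.arctan2(n,q[:,2:]) if fish else q[:,:2]/q[:,2:]
    return d*[K[0,0],K[1,1]]+K[:2,2]
def mask(im,lo,hi,box=None):
    m=cv2.inRange(cv2.cvtColor(im,cv2.COLOR_BGR2HSV),lo,hi)
    if box:
        k=np.zeros_like(m); x0,y0,x1,y1=box; k[y0:y1,x0:x1]=255; m&=k
    return m
def blobs(m,amin=5):
    n,l,s,c=cv2.connectedComponentsWithStats(m)
    return sorted([(int(s[i,4]),c[i].round(1).tolist(),s[i,:4].tolist()) for i in range(1,n) if s[i,4]>=amin],reverse=True)
E
python3 - <<'E'
from h import *
im=cv2.imread('pics/top0.png'); c=cam('top')
rg=(195,195,270,300); mt=(325,190,400,295)
y=blobs(mask(im,(20,120,90),(35,255,255),rg),4); o=blobs(mask(im,(5,150,90),(18,255,255),rg),4)
print('yellow',y,[onz(c,b[1],.055) for b in y]); print('orange',o,[onz(c,b[1],.075) for b in o])
m=mask(im,(90,0,110),(140,70,255),rg); print('alu?',blobs(m,50)[:3])
r=blobs(mask(im,(0,150,60),(4,255,255),mt)|mask(im,(172,150,60),(180,255,255),mt),2); print('red',r,[onz(c,b[1],.016) for b in r])
g=blobs(mask(im,(0,0,110),(180,60,255),(345,245,375,275)),10); print('grey',g,[onz(c,b[1],.028) for b in g])
g=blobs(mask(im,(50,60,40),(90,255,255),mt),10); print('green',g,[onz(c,b[1],.028) for b in g])
for q in [(350,201),(386,207),(374,283),(337,278)]: print('mat corner',onz(c,q,.004))
for q in [(215,207),(251,209),(248,259),(211,258)]: print('rig corner',onz(c,q,.055))
# extra views for a zoom
big=np.hstack([cv2.resize(im[195:290,195:270],None,fx=5,fy=5,interpolation=cv2.INTER_CUBIC)[:500],cv2.resize(im[195:290,335:390],None,fx=5,fy=5,interpolation=cv2.INTER_CUBIC)[:500]])
cv2.imwrite('pics/zoom.png',big); print(big.shape)
print(cam('wrist'))
E
```

```text
yellow [(31, [231.0, 218.0], [230, 211, 3, 15])] [array([[0.59140545, 0.15565361]])]
orange [(52, [230.6, 231.9], [224, 226, 12, 13])] [array([[0.55442362, 0.15314114]])]
alu? [(1196, [230.0, 233.7], [211, 209, 38, 48])]
red [(13, [357.5, 250.8], [356, 249, 4, 4])] [array([[ 0.51335106, -0.18556906]])]
grey [] []
green [(123, [366.0, 220.1], [359, 213, 15, 15])] [array([[ 0.59661041, -0.20544741]])]
mat corner [[ 0.64939986 -0.16482538]]
mat corner [[ 0.63542948 -0.26438452]]
mat corner [[ 0.42706821 -0.23365651]]
mat corner [[ 0.43798054 -0.13265966]]
rig corner [[0.61936367 0.19889933]]
rig corner [[0.61658112 0.1037042 ]]
rig corner [[0.48510925 0.10737773]]
rig corner [[0.48521299 0.20430312]]
(475, 650, 3)
(array([[325.1922621,   0.       , 278.2485193],
       [  0.       , 325.1922621, 210.4996197],
       [  0.       ,   0.       ,   1.       ]]), array([[ 2.66656892e-01, -9.63791368e-01, -5.49107683e-04],
       [-9.21035769e-01, -2.54995221e-01,  2.94398624e-01],
       [-2.83878872e-01, -7.79976743e-02, -9.55682556e-01]]), array([-0.62396685, -0.03661647,  0.39052711]))
```

View pics/zoom.png

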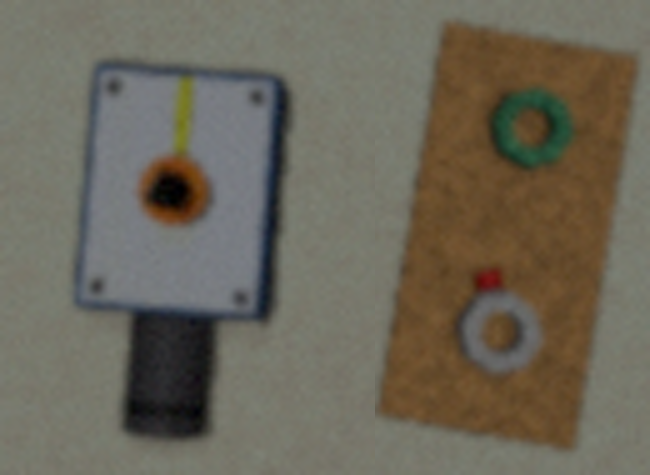

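The zoom shows the stripe pointing along image-up, the orange washer at (174,190), the steel collar at (498,332) with its red screw at (488,280), and the spare at (531,128). I'll take closer wrist views, the collar first and then the rig.

Call:
arm_command:
  deltas: [0, 0, 0, 0.262, 0.4, 0.02, 91.8, 0, 0, 0, 0.262, 0.4, 0.02, 91.8, 0, 0, 0, 0.262, 0.4, 0.02, 91.8, 0, 0, 0, 0.262, 0.4, 0.02, 91.8, 0, 0, 0, 0.262, 0.4, 0.02, 91.8, 0, 0, 0, 0.262, 0.4, 0.02, 91.8, 0, 0, 0, 0.262, 0.4, 0.02, 91.8, 0, 0, 0, 0.262, 0.4, 0.02, 91.8, 0, 0, 0, 0.262, 0.4, 0.02, 91.8, 0, 0, 0, 0.262, 0.4, 0.02, 91.8, 0, 0, 0, 0.262, 0.4, 0.02, 91.8, 0, 0, 0, 0.262, 0.4, 0.02, 91.8]

```text
clock: 1.3
position: [0.4296, -0.2018, 0.2361]
ee_rot: [-3.112, -0.428, 0.001]
force: [-0.1, -0.8, -0.2]
width: 1.0
gripper_force: 0.0
```

Run:
```python
from h import *
s=sensors.observe(); print(s['clock'],s['position'],s['ee_rot'],s['joints'])
c=cam('wrist'); im=optics.get_image('wrist'); cv2.imwrite('pics/w1.png',im); np.savez('w1.npz',*c)
r=blobs(mask(im,(0,150,50),(4,255,255))|mask(im,(172,150,50),(180,255,255)),20); print('red',r,[onz(c,b[1],.016,True) for b in r])
print(proj(c,[[.488,-.19,.028],[.5966,-.2054,.028]],True))
```

```text
1.3 [ 0.42963398 -0.20175699  0.23606431] [-3.11222501e+00 -4.27956157e-01  1.19825495e-03] [ 0.53035099  0.18874523 -0.23866694  1.8802109   0.05061658  1.07912677
 -1.02567077]
red [(88, [284.1, 107.5], [279, 104, 12, 8])] [array([[ 0.51396822, -0.18511428]])]
[[282.27800735 130.06351276]
 [320.92647518  45.13770348]]
```

View pics/w1.png

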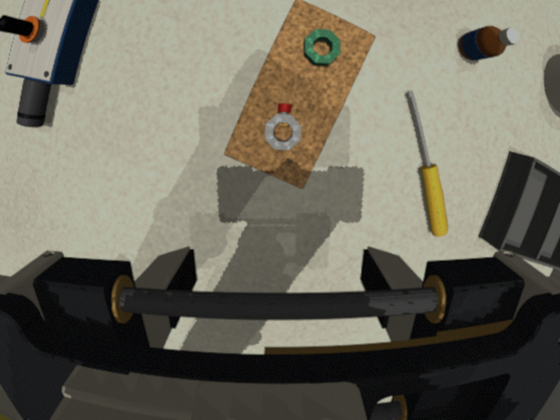

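The wrist view is clear. The steel collar is at (282,131) with its screw head at (284,107), the spare at (322,47), and the spindle at the far upper left, with the fingers below. I'll measure the collar now.

Run:
```python
from h import *
im=cv2.imread('pics/w1.png'); f=np.load('w1.npz'); c=[f[k] for k in f.files]
print(im[131,262:304].tolist()[::3])
m=mask(im,(0,0,95),(180,60,255),(258,106,308,156)); 
for amin in (20,): print(blobs(m,amin))
cs,h=cv2.findContours(m,cv2.RETR_CCOMP,cv2.CHAIN_APPROX_NONE)
for k,hh in zip(cs,h[0]):
    if len(k)<25: continue
    p=onz(c,k[:,0],.028,True); (x,y),r=cv2.minEnclosingCircle(p.astype(np.float32)); e=cv2.fitEllipse((p*1000).astype(np.float32))
    print(len(k),'hole' if hh[3]>=0 else 'outer',(x,y,r),e, cv2.minAreaRect((p*1000).astype(np.float32)))
```

```text
[[51, 82, 111], [111, 121, 128], [128, 133, 133], [128, 133, 134], [50, 71, 90], [59, 95, 125], [63, 99, 131], [70, 112, 148], [56, 90, 120], [60, 94, 124], [91, 98, 102], [129, 134, 134], [128, 133, 134], [87, 114, 139]]
[(776, [282.3, 131.3], [265, 112, 36, 38])]
102 outer (0.48682060837745667, -0.19015085697174072, 0.02243107557296753) ((486.47186279296875, -190.5639190673828), (40.71501922607422, 42.34925842285156), 98.48593139648438) ((486.144287109375, -190.7146453857422), (41.004241943359375, 41.12288284301758), 56.19483184814453)
57 hole (0.48626694083213806, -0.1907464861869812, 0.012444938533008099) ((486.0914001464844, -190.78102111816406), (22.72191619873047, 23.453908920288086), 89.27503204345703) ((486.2357177734375, -191.06190490722656), (22.053646087646484, 22.924076080322266), 60.845977783203125)
```

Call:
arm_command:
  deltas: [0, 0, 0.327, 0.17, 0.402, 0, 91.8, 0, 0, 0.327, 0.17, 0.402, 0, 91.8, 0, 0, 0.327, 0.17, 0.402, 0, 91.8, 0, 0, 0.327, 0.17, 0.402, 0, 91.8, 0, 0, 0.327, 0.17, 0.402, 0, 91.8, 0, 0, 0.327, 0.17, 0.402, 0, 91.8, 0, 0, 0.327, 0.17, 0.402, 0, 91.8, 0, 0, 0.327, 0.17, 0.402, 0, 91.8, 0, 0, 0.327, 0.17, 0.402, 0, 91.8, 0, 0, 0.327, 0.17, 0.402, 0, 91.8, 0, 0, 0.327, 0.17, 0.402, 0, 91.8, 0, 0, 0.327, 0.17, 0.402, 0, 91.8]

```text
clock: 2.55
position: [0.6001, 0.1972, 0.2359]
ee_rot: [2.903, 1.197, -0.002]
force: [0.9, -0.2, -0.4]
width: 1.003
gripper_force: 0.0
```

Run:
```python
from h import *
s=sensors.observe(); print(s['clock'],s['position'],s['ee_rot'],s['joints'])
c=cam('wrist'); im=optics.get_image('wrist'); cv2.imwrite('pics/w2.png',im); np.savez('w2.npz',*c)
y=blobs(mask(im,(20,120,90),(35,255,255)),30); o=blobs(mask(im,(5,150,90),(18,255,255)),30)
print('yellow',y,[onz(c,b[1],.055,True) for b in y]); print('orange',o,[onz(c,b[1],.075,True) for b in o])
p=proj(c,[[.552,.153,.13]],True)[0]; print(p)
x,yy=int(p[0]),int(p[1])
x0,y0=max(x-80,0),max(yy-50,0)
cv2.imwrite('pics/w2z.png',cv2.resize(im[y0:y0+150,x0:x0+200],None,fx=4,fy=4,interpolation=cv2.INTER_CUBIC)); print(x0,y0)
```

```text
2.55 [0.60006031 0.19723158 0.23592124] [ 2.90293360e+00  1.19740151e+00 -1.81104160e-03] [-0.09906788  0.47707826 -0.45946301  1.49649402  0.21986954  1.2205154
 -1.37835852]
yellow [] []
orange [(836, [37.6, 91.8], [21, 70, 31, 45]), (177, [266.8, 237.8], [258, 231, 19, 18]), (136, [549.3, 233.5], [540, 222, 20, 25])] [array([[0.48580986, 0.49411518]]), array([[0.55271106, 0.16878346]]), array([[ 0.83471833, -0.12144412]])]
[276.47731436 270.82952407]
196 220
```

View pics/w2z.png

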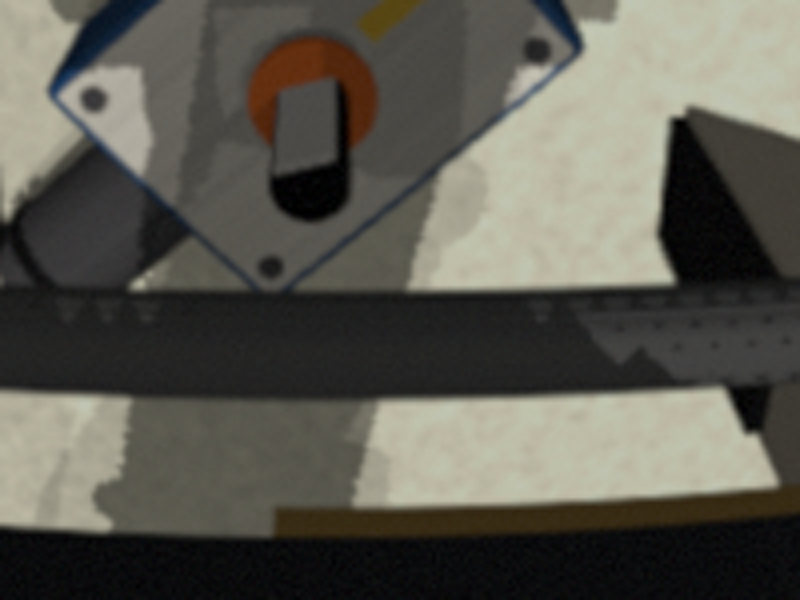

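The flat is visible. In the zoom, its upper end runs from (273,178) to (338,162) and its lower end from (279,92) to (337,78). The stripe starts at (372,28), the washer is around (312,97), and the housing-top corners are at (52,92), (275,293) and (580,45).

Run:
```python
from h import *
im=cv2.imread('pics/w2.png'); f=np.load('w2.npz'); c=[f[k] for k in f.files]
Z=lambda *q: np.array(q,float)/4+[196,220]-.375
deg=lambda v: np.degrees(np.arctan2(v[1],v[0]))
P=onz(c,Z((273,178),(338,162)),.125,True); d=P[1]-P[0]; n=np.array([d[1],-d[0]])/np.linalg.norm(d)
n*= np.sign(n@[1,1]); print('flat chord',P,np.linalg.norm(d),'normal deg',deg(n),'axis',P.mean(0)-6e-3*n)
m=mask(im,(5,140,50),(18,255,255),(250,225,300,270)); k=max(cv2.findContours(m,cv2.RETR_EXTERNAL,cv2.CHAIN_APPROX_NONE)[0],key=cv2.contourArea)[:,0]
p=onz(c,k,.075,True); hull=p
# circle fit to outer edge points (upper arc)
from scipy.optimize import least_squares
a=least_squares(lambda q:np.hypot(*(p-q).T)-.018,[.553,.153],loss='soft_l1',f_scale=.0005).x; print('washer',a)
q=onz(c,Z((52,92),(275,293),(580,45)),.055,True); print('corners',q,deg(q[1]-q[0]),deg(q[2]-q[1]),'mid of diag',(q[0]+q[2])/2)
m=mask(im,(22,90,50),(34,255,255),(270,150,380,235)); print(blobs(m,20)); 
yx=np.argwhere(m)[:,::-1]; p=onz(c,yx,.055,True); l=cv2.fitLine(p.astype(np.float32),cv2.DIST_L2,0,1e-4,1e-4).ravel(); print('stripe',l,deg(l[:2]), p.mean(0))
t=deg(l[:2]); print('angle to axis',deg(p.mean(0)-a))
```

```text
flat chord [[0.54679054 0.16480591]
 [0.56076451 0.15679966]] 0.016105031609626726 normal deg 60.18987674448053 axis [0.55079476 0.15559672]
washer [0.55196132 0.15756693]
corners [[0.49319687 0.20794089]
 [0.49054384 0.11397792]
 [0.6126094  0.10849274]] -91.61730694337936 -2.5729366610502207 mid of diag [0.55290313 0.15821681]
[(231, [299.9, 216.6], [285, 203, 30, 28])]
stripe [ 0.9988759  -0.04740153  0.5912433   0.15494515] -2.7169256 [0.5912433  0.15494515]
angle to axis -3.8184083232751025
```

Call:
arm_command:
  deltas: [0, 0, 1, -0.049, -0.0435, -0.03, 91.8, 0, 0, 1, -0.049, -0.0435, -0.03, 91.8, 0, 0, 1, -0.049, -0.0435, -0.03, 91.8, 0, 0, 1, -0.049, -0.0435, -0.03, 91.8, 0, 0, 1, -0.049, -0.0435, -0.03, 91.8, 0, 0, 1, -0.049, -0.0435, -0.03, 91.8, 0, 0, 1, -0.049, -0.0435, -0.03, 91.8, 0, 0, 1, -0.049, -0.0435, -0.03, 91.8, 0, 0, 1, -0.049, -0.0435, -0.03, 91.8, 0, 0, 1, -0.049, -0.0435, -0.03, 91.8, 0, 0, 1, -0.049, -0.0435, -0.03, 91.8]

```text
clock: 3.7
position: [0.5509, 0.1542, 0.2065]
ee_rot: [1.198, 2.904, -0.002]
force: [-0.9, 1.0, 0.0]
width: 0.994
gripper_force: 0.0
```

Call:
arm_command:
  deltas: [0, 0, 0.169, 0, 0, 0, 40, 0, 0, 0.169, 0, 0, 0, 40, 0, 0, 0.169, 0, 0, 0, 40, 0, 0, 0.169, 0, 0, 0, 40]

```text
clock: 4.1
position: [0.5508, 0.1551, 0.2064]
ee_rot: [0.816, 3.034, -0.001]
force: [-0.1, 0.3, -0.3]
width: 0.703
gripper_force: 0.0
```

Run:
```python
from h import *
s=sensors.observe(); M=R.from_rotvec(s['ee_rot']).as_matrix()
print(s['clock'],s['position'],s['width'],s['joints'].round(2),'tool x yaw',np.degrees(np.arctan2(M[1,0],M[0,0])),'z',M[:,2])
```

```text
4.1 [0.55084701 0.15509314 0.20637182] 0.7025146693874923 [ 0.25  0.51 -0.9   1.67  0.43  1.17  0.29] tool x yaw 149.90537660718573 z [ 1.49608255e-04 -5.66384576e-04 -9.99999828e-01]
```

Call:
arm_command:
  deltas: [0, 0, 0, 0, 0, -0.05, 40, 0, 0, 0, 0, 0, -0.1, 40, 0, 0, 0, 0, 0, -0.1, 40, 0, 0, 0, 0, 0, -0.1, 5, 0, 0, 0, 0, 0, -0.1, 5, 0, 0, 0, 0, 0, -0.1, 5, 0, 0, 0, 0, 0, -0.1, 5, 0, 0, 0, 0, 0, -0.1, 5, 0, 0, 0, 0, 0, -0.1, 5]
  force: 30

```text
clock: 5.0
position: [0.5515, 0.156, 0.1083]
ee_rot: [0.809, 3.033, -0.0]
force: [-2.8, -3.2, 8.5]
width: 0.163
gripper_force: 30.0
```

Call:
arm_command:
  deltas: [0, 0, -0.07, 0, 0, -0.1, 5, 0, 0, -0.14, 0, 0.0003, 0, 5, 0, 0, -0.21, -0.0002, 0.0006, 0, 5, 0, 0, -0.28, -0.0004, 0.0008, 0, 5, 0, 0, -0.35, -0.0006, 0.001, 0, 5, 0, 0, -0.42, -0.0008, 0.0012, 0, 5, 0, 0, -0.49, -0.001, 0.0014, 0, 5, 0, 0, -0.56, -0.001, 0.0016, 0, 5, 0, 0, -0.63, -0.001, 0.0018, 0, 5, 0, 0, -0.697, -0.001, 0.0018, 0, 5, 0, 0, -0.697, -0.001, 0.0018, 0, 5, 0, 0, -0.697, -0.001, 0.0018, 0, 5, 0, 0, -0.697, -0.001, 0.0018, 0, 5, 0, 0, -0.697, -0.001, 0.0018, 0, 5]
  force: 40

```text
clock: 6.4
position: [0.5511, 0.1587, 0.1058]
ee_rot: [-2.27, -2.171, -0.004]
force: [10.9, 4.5, -24.1]
width: 0.163
gripper_force: 40.0
```

In that call's first row I typed dz as -0.1, so the tool dipped briefly and came back. I'll check the state before going on.

Run:
```python
from h import *
s=sensors.observe(); M=R.from_rotvec(s['ee_rot']).as_matrix()
print(s['clock'],s['position'],s['width'],s['gripper_force'],s['force'],s['ft_torque'],s['joints'].round(2),'tool x yaw',np.degrees(np.arctan2(M[1,0],M[0,0])),'z',M[:,2])
c=cam('wrist'); im=optics.get_image('wrist'); cv2.imwrite('pics/w3.png',im); np.savez('w3.npz',*c)
```

```text
6.4 [0.55109561 0.15869363 0.1057787 ] 0.1634825878401895 39.99353643377617 [ 10.88614773   4.5342678  -24.0504774 ] [ 0.91143129 -2.23516603 -0.10189375] [ 0.02  0.53 -0.56  1.8   0.35  0.91 -0.73] tool x yaw 87.44834604986093 z [ 0.00192266  0.0018922  -0.99999636]
```

View pics/w3.png

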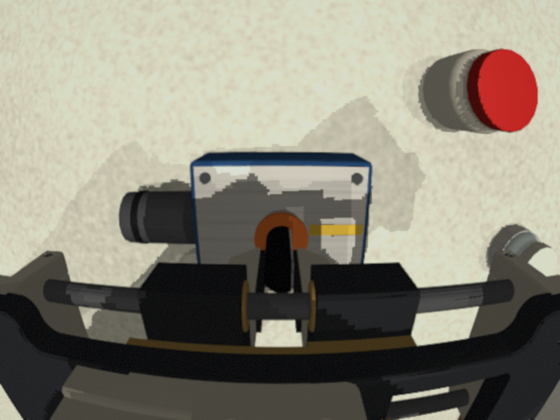

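The fingers pinch the spindle with the stripe (310–360, 230) running along the closing line, and nothing looks disturbed. I'll recheck the stripe's direction from this image.

Run:
```python
from h import *
im=cv2.imread('pics/w3.png'); f=np.load('w3.npz'); c=[f[k] for k in f.files]
deg=lambda v: np.degrees(np.arctan2(v[1],v[0]))
m=mask(im,(18,90,50),(34,255,255),(305,215,370,250)); print(blobs(m,20)); 
p=onz(c,np.argwhere(m)[:,::-1],.055,True); l=cv2.fitLine(p.astype(np.float32),cv2.DIST_L2,0,1e-4,1e-4).ravel(); print('stripe',deg(l[:2]),p.mean(0), p.min(0),p.max(0))
q=onz(c,[(192,161),(369,163)],.055,True); print(q,deg(q[1]-q[0]))
```

```text
[(588, [334.8, 229.4], [308, 224, 56, 12])]
stripe -2.7174847 [0.59103941 0.15491867] [0.57133546 0.15017836] [0.61210456 0.16000619]
[[0.49255173 0.20984197]
 [0.6153893  0.20279135]] -3.285054770036885
```

Call:
arm_command:
  deltas: [0, 0, 0, 0, 0, 0, 5, 0, 0, 0, 0, 0, 0, 5, 0, 0, 0, 0, 0, 0, 5]

```text
clock: 6.75
position: [0.5511, 0.1587, 0.1058]
ee_rot: [-2.27, -2.171, -0.004]
force: [11.1, 3.2, -23.3]
width: 0.163
gripper_force: 40.0
```

Milestone pinch is held. Next I release, rise, turn for the collar grasp and look at the flat on the way.

Call:
arm_command:
  deltas: [0, 0, 0, 0, 0, 0, 50, 0, 0, 0, 0, 0, 0, 50, 0, 0, 0, 0, 0, 0, 50, 0, 0, 0, 0, 0, 0.05, 50, 0, 0, 0, 0, 0, 0.13, 91.8, 0, 0, 0, 0, 0, 0.13, 91.8, 0, 0, -0.847, 0.06, 0, 0.13, 91.8, 0, 0, -0.847, 0.06, 0, 0.13, 91.8, 0, 0, -0.847, 0.06, 0, 0.13, 91.8, 0, 0, -0.847, 0.06, 0, 0.13, 91.8, 0, 0, -0.847, 0.06, 0, 0.13, 91.8, 0, 0, -0.847, 0.06, 0, 0.13, 91.8, 0, 0, -0.847, 0.06, 0, 0.13, 91.8, 0, 0, -0.847, 0.06, 0, 0.13, 91.8, 0, 0, -0.847, 0.06, 0, 0.13, 91.8, 0, 0, -0.847, 0.06, 0, 0.13, 91.8, 0, 0, -0.847, 0.06, 0, 0.13, 91.8]

```text
clock: 8.45
position: [0.6097, 0.1585, 0.2368]
ee_rot: [3.126, 0.315, 0.001]
force: [-0.4, -0.6, -1.1]
width: 1.002
gripper_force: 0.0
```

Run:
```python
from h import *
s=sensors.observe(); M=R.from_rotvec(s['ee_rot']).as_matrix()
print(s['clock'],s['position'],s['force'],s['joints'].round(2),'yaw',np.degrees(np.arctan2(M[1,0],M[0,0])))
c=cam('wrist'); im=optics.get_image('wrist'); cv2.imwrite('pics/w4.png',im); np.savez('w4.npz',*c)
p=proj(c,[[.553,.157,.13]],True)[0]; x0,y0=int(p[0])-100,int(p[1])-90; print(p,x0,y0)
cv2.imwrite('pics/w4z.png',cv2.resize(im[y0:y0+150,x0:x0+200],None,fx=4,fy=4,interpolation=cv2.INTER_CUBIC))
```

```text
8.45 [0.60965767 0.1584606  0.23680264] [-0.36521357 -0.64493992 -1.07987415] [-0.14  0.45 -0.29  1.51  0.13  1.2  -1.82] yaw 11.492941334949677
[268.14530542 261.5727181 ] 168 171
```

View pics/w4z.png

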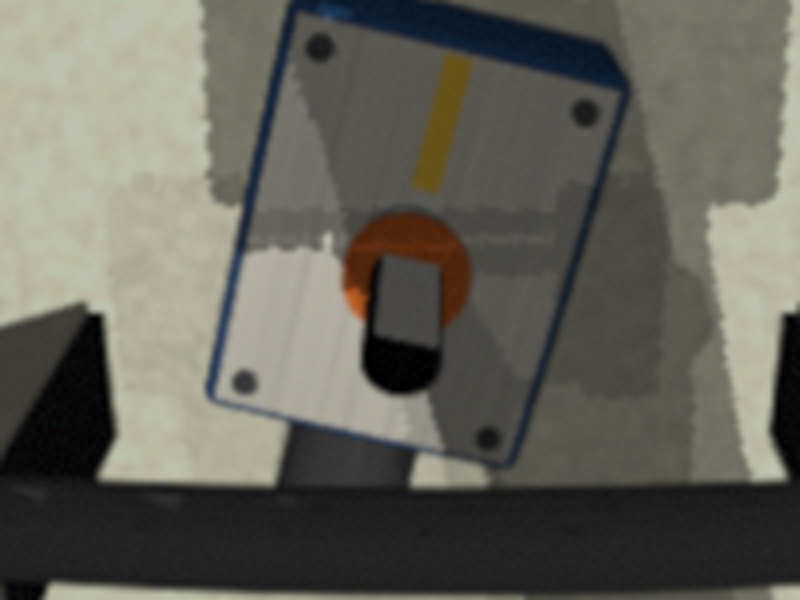

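The flat now faces along the stripe: its upper end runs from (376,334) to (440,350) in the zoom, and the washer and housing look intact. I'll check the numbers.

Run:
```python
from h import *
im=cv2.imread('pics/w4.png'); f=np.load('w4.npz'); c=[f[k] for k in f.files]
deg=lambda v: np.degrees(np.arctan2(v[1],v[0]))
Z=lambda *q: np.array(q,float)/4+[168,171]-.375
P=onz(c,Z((376,334),(440,350)),.125,True); d=P[1]-P[0]; n=np.array([d[1],-d[0]])/np.linalg.norm(d); n*=np.sign(n[0])
print('flat',np.linalg.norm(d),deg(n),'axis',P.mean(0)-6e-3*n)
E0=onz(c,Z((405,393)),.130,True); print('spindle rim near',E0,'axis x ~',E0[0,0]+.01)
m=mask(im,(20,90,50),(34,255,255),(265,180,300,225)); p=onz(c,np.argwhere(m)[:,::-1],.055,True); l=cv2.fitLine(p.astype(np.float32),cv2.DIST_L2,0,1e-4,1e-4).ravel(); print('stripe',deg(l[:2]),p.mean(0),'axis',p.mean(0)-.04*l[:2])
q=onz(c,Z((212,398),(512,465),(627,88),(292,5)),.055,True); print(q,q.mean(0),deg(q[2]-q[1]),deg(q[3]-q[0]))
```

```text
flat 0.01569478898022668 -4.005160550668404 axis [0.55051871 0.15677945]
spindle rim near [[0.54553186 0.15488776]] axis x ~ 0.5555318599167003
stripe -2.8384883 [0.59205188 0.15512338] axis [0.55210096 0.15710421]
[[0.492877   0.2069155 ]
 [0.48858522 0.11232742]
 [0.61199553 0.10666322]
 [0.61666655 0.20214188]] [0.55253107 0.157012  ] -2.6278791365815737 -2.2083695575860616
```

Call:
arm_command:
  deltas: [0, 0, 0, -0.1227, -0.3485, 0, 75, 0, 0, 0, -0.1227, -0.3485, 0, 75, 0, 0, 0, -0.1227, -0.3485, 0, 75, 0, 0, 0, -0.1227, -0.3485, 0, 75, 0, 0, 0, -0.1227, -0.3485, 0, 75, 0, 0, 0, -0.1227, -0.3485, 0, 75, 0, 0, 0, -0.1227, -0.3485, 0, 75, 0, 0, 0, -0.1227, -0.3485, 0, 75, 0, 0, 0, -0.1227, -0.3485, -0.05, 75, 0, 0, 0, -0.1227, -0.3485, -0.1, 75, 0, 0, 0, -0.1227, -0.3485, -0.1, 75, 0, 0, 0, -0.1227, -0.3485, -0.1, 75]

```text
clock: 9.7
position: [0.4869, -0.1901, 0.1369]
ee_rot: [-3.125, -0.311, 0.002]
force: [1.4, 0.3, 0.8]
width: 0.815
gripper_force: 0.0
```

Run:
```python
from h import *
s=sensors.observe(); M=R.from_rotvec(s['ee_rot']).as_matrix()
print(s['clock'],s['position'],s['joints'].round(2),'yaw',np.degrees(np.arctan2(M[1,0],M[0,0])))
c=cam('wrist'); im=optics.get_image('wrist'); cv2.imwrite('pics/w5.png',im); np.savez('w5.npz',*c)
p=proj(c,[[.487,-.19,.028]],True)[0].astype(int); print(p)
m=mask(im,(0,0,75),(180,60,255),(p[0]-45,p[1]-45,p[0]+45,p[1]+45)); m=cv2.morphologyEx(m,cv2.MORPH_OPEN,np.ones((3,3)))
cs,h=cv2.findContours(m,cv2.RETR_CCOMP,cv2.CHAIN_APPROX_NONE)
for k,hh in zip(cs,h[0]):
    if len(k)<40: continue
    q=(onz(c,k[:,0],.028,True)*1000).astype(np.float32); print(len(k),hh[3],cv2.fitEllipse(q),cv2.minAreaRect(q))
r=blobs(mask(im,(0,150,40),(4,255,255))|mask(im,(172,150,40),(180,255,255)),30); print('red',r,[onz(c,b[1],.018,True) for b in r])
```

```text
9.7 [ 0.48694198 -0.19005529  0.1369267 ] [ 0.41  0.37 -0.18  1.91  0.08  0.88 -1.18] yaw 11.353117239903405
[278 203]
45 -1 ((441.1754455566406, -161.50277709960938), (6.544775009155273, 20.21077537536621), 1.8896241188049316) ((442.4172668457031, -164.0764923095703), (7.079289436340332, 16.99372100830078), 11.766311645507812)
84 -1 ((476.57147216796875, -199.0834503173828), (14.909062385559082, 31.821372985839844), 38.55303192138672) ((475.8819274902344, -199.591552734375), (15.337778091430664, 33.66607666015625), 39.928443908691406)
red [(180, [279.3, 170.8], [271, 165, 17, 12])] [array([[ 0.51402862, -0.18522596]])]
```

Run:
```python
from h import *
im=cv2.imread('pics/w5.png'); f=np.load('w5.npz'); c=[f[k] for k in f.files]
for v in (30,45):
    m=mask(im,(0,0,v),(180,75,255),(243,170,313,240))
    cs,h=cv2.findContours(m,cv2.RETR_CCOMP,cv2.CHAIN_APPROX_NONE)
    for k,hh in zip(cs,h[0]):
        if len(k)<40: continue
        q=(onz(c,k[:,0],.028,True)*1000).astype(np.float32); print(v,len(k),hh[3],cv2.fitEllipse(q),cv2.minAreaRect(q))
cv2.imwrite('pics/w5z.png',cv2.resize(im[150:270,198:358],None,fx=4,fy=4,interpolation=cv2.INTER_CUBIC))
```

```text
30 138 -1 ((488.01898193359375, -190.2688446044922), (41.76847457885742, 45.82640838623047), 103.14453887939453) ((488.28485107421875, -190.14207458496094), (45.0860595703125, 41.02723693847656), 11.267090797424316)
30 55 0 ((489.6363525390625, -189.8180389404297), (15.88046932220459, 20.451631546020508), 9.004667282104492) ((489.7084655761719, -189.60829162597656), (17.845741271972656, 17.167234420776367), 55.57267379760742)
45 138 -1 ((488.01898193359375, -190.2688446044922), (41.76847457885742, 45.82640838623047), 103.14453887939453) ((488.28485107421875, -190.14207458496094), (45.0860595703125, 41.02723693847656), 11.267090797424316)
45 55 0 ((489.6363525390625, -189.8180389404297), (15.88046932220459, 20.451631546020508), 9.004667282104492) ((489.7084655761719, -189.60829162597656), (17.845741271972656, 17.167234420776367), 55.57267379760742)
```

View pics/w5z.png

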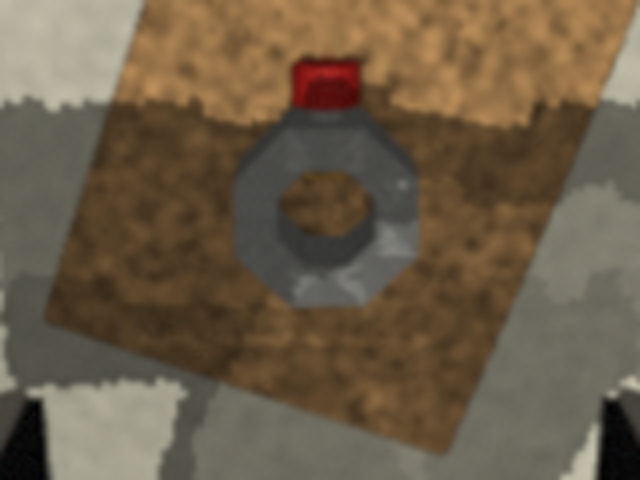

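The zoom shows the collar centred between the fingers with its screw at the top and its yaw matching the tool. I'll descend and grip.

Call:
arm_command:
  deltas: [0, 0, 0, 0, 0, -0.04, 70, 0, 0, 0, 0, 0, -0.08, 70, 0, 0, 0, 0, 0, -0.1, 70, 0, 0, 0, 0, 0, -0.11, 70, 0, 0, 0, 0, 0, -0.11, 70, 0, 0, 0, 0, 0, -0.11, 30, 0, 0, 0, 0, 0, -0.11, 30, 0, 0, 0, 0, 0, -0.11, 30, 0, 0, 0, 0, 0, -0.11, 30, 0, 0, 0, 0, 0, -0.11, 30]
  force: 40

```text
clock: 10.75
position: [0.4872, -0.1904, 0.0267]
ee_rot: [3.126, 0.308, 0.001]
force: [-0.0, -0.8, -0.4]
width: 0.372
gripper_force: 0.0
```

Call:
arm_command:
  deltas: [0, 0, 0, 0, 0, 0, 30, 0, 0, 0, 0, 0, 0, 30, 0, 0, 0, 0, 0, 0, 30, 0, 0, 0, 0, 0, 0, 30]
  force: 40

```text
clock: 11.15
position: [0.4871, -0.1902, 0.0263]
ee_rot: [-3.126, -0.308, 0.0]
force: [-0.0, -0.4, -0.5]
width: 0.326
gripper_force: 0.0
```

The fingers closed to 30 mm with no grip force, so the collar isn't between the pads. I need to see why.

Run:
```python
from h import *
c=cam('wrist'); im=optics.get_image('wrist'); np.savez('w6.npz',*c); cv2.imwrite('pics/w6.png',im)
t=optics.get_image('top'); cv2.imwrite('pics/t6.png',t)
a=cv2.resize(im[100:400,80:480],None,fx=1.25,fy=1.25); b=cv2.resize(t[190:300,320:405],None,fx=3.4,fy=3.4)
h=min(a.shape[0],b.shape[0]); v=np.hstack([a[:h],b[:h]]); cv2.imwrite('pics/v6.png',v); print(v.shape)
```

```text
(374, 789, 3)
```

View pics/v6.png

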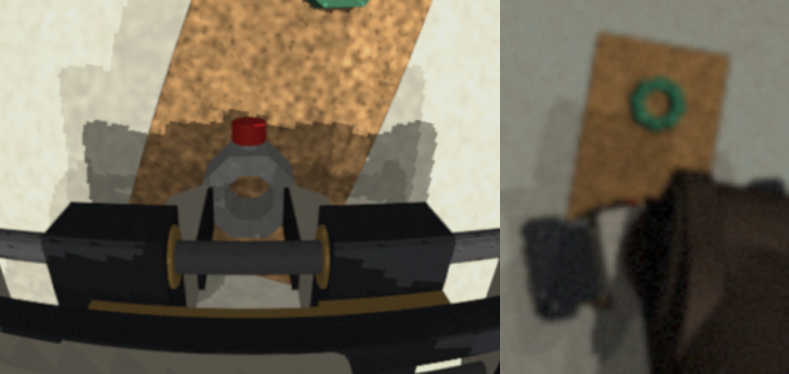

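The fingers closed behind the collar, on the tool's -x side, and the collar at about (247,188) slid forward a little. I'll measure it from here.

Run:
```python
from h import *
f=np.load('w6.npz'); c=[f[k] for k in f.files]; im=cv2.imread('pics/w6.png')
s=sensors.observe(); M=R.from_rotvec(s['ee_rot']).as_matrix(); p=s['position']; print(s['clock'],p,s['width'])
print('tcp px',proj(c,[p,p+.019*M[:,2],p+.015*M[:,1],p-.015*M[:,1],p+.0095*M[:,0],p-.0095*M[:,0]],True).round(1).tolist())
m=mask(im,(0,0,30),(180,75,255),(240,205,320,290))
red=blobs(mask(im,(0,150,40),(4,255,255))|mask(im,(172,150,40),(180,255,255)),30); print('red',red,[onz(c,b[1],.018,True) for b in red])
Z=lambda q: np.array(q,float)/1.25+[80,100]
for n,q,z in (('collar centre',(247,188),.028),('bore centre',(247,187),.028),('screw head top front edge mid',(249,120),.024)): print(n,onz(c,Z(q),z,True))
print('finger tips px v6', [(210,205),(290,205),(205,275)], 'cam pos',-c[1].T@c[2])
```

```text
11.25 [ 0.48705234 -0.19026464  0.02629701] 0.32645890341895545
tcp px [[278.9, 256.0], [278.8, 243.0], [305.2, 255.8], [252.6, 255.9], [278.9, 240.6], [278.9, 270.7]]
red [(539, [278.6, 204.8], [266, 194, 27, 23])] [array([[ 0.51436646, -0.1847052 ]])]
collar centre [[ 0.49107557 -0.18871369]]
bore centre [[ 0.49155721 -0.18861917]]
screw head top front edge mid [[ 0.52098966 -0.18371782]]
finger tips px v6 [(210, 205), (290, 205), (205, 275)] cam pos [ 0.56427338 -0.17452459  0.19431226]
```

Run:
```python
from h import *
f=np.load('w6.npz'); c=[f[k] for k in f.files]; im=cv2.imread('pics/w6.png')
s=sensors.observe(); M=R.from_rotvec(s['ee_rot']).as_matrix(); p=s['position']
sc=optics.get_image('scene'); cv2.imwrite('pics/s6.png',sc); cs=cam('scene')
def octa(z,c0=(.4865,-.1905),y=11.3):
    a=np.radians(y+22.5+45*np.arange(8)); r=.0205/np.cos(np.pi/8); return np.c_[c0[0]+r*np.cos(a),c0[1]+r*np.sin(a),np.full(8,z)]
pads=[np.array([p+M@[sx*.0095,sy*.015,z] for sx,z in ((-1,.019),(1,.019),(1,-.01),(-1,-.01))]) for sy in (-1,1)]
def draw(img,cc,fish,x0,y0,w,h,k):
    o=cv2.resize(img[y0:y0+h,x0:x0+w],None,fx=k,fy=k,interpolation=cv2.INTER_CUBIC)
    for P,col in ((octa(.028),(0,255,0)),(octa(.004),(255,255,0)),(pads[0],(255,0,255)),(pads[1],(255,0,255))):
        q=((proj(cc,P,fish)-[x0,y0]+.5)*k).astype(int); cv2.polylines(o,[q],True,col,1)
    return o
a=draw(im,c,True,225,185,110,150,4)
q=proj(cs,[[.487,-.19,.028]])[0].astype(int); print(q)
b=draw(sc,cs,False,q[0]-30,q[1]-60,60,100,6)
v=np.hstack([a,b[:600,:360]]) if b.shape[0]>=600 else None
cv2.imwrite('pics/v7.png',v); print(v.shape)
```

```text
[188 238]
(600, 800, 3)
```

View pics/v7.png

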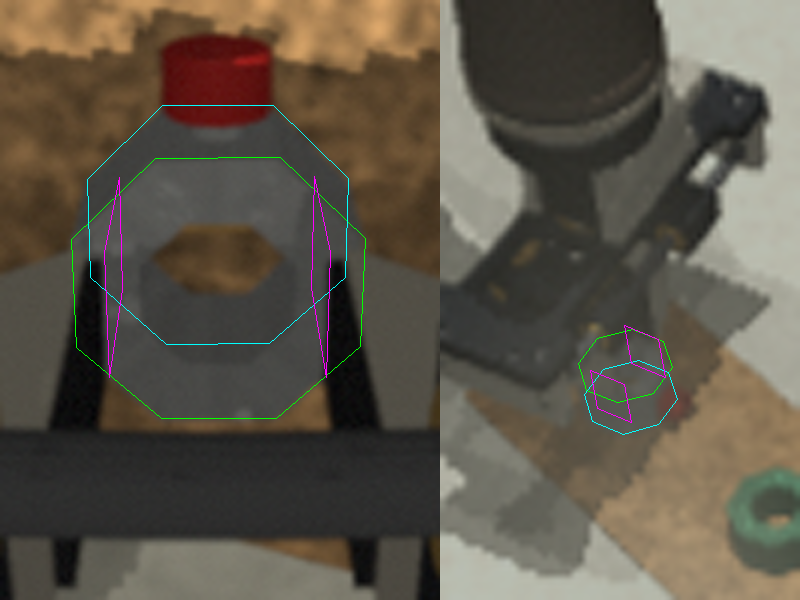

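The collar outline fits the measured pose, so it hasn't moved. The finger images end just above the collar's top, which makes me doubt where the tips really are. I'll check that against w1, where the open fingers were in free air.

Run:
```python
from h import *
f=np.load('w1.npz'); c=[f[k] for k in f.files]
M=R.from_rotvec([-3.11222501,-.427956157,.00119825]).as_matrix(); p=np.array([.42963398,-.20175699,.23606431])
for z in (.019,.01,0,-.01,-.02,-.04): print(z,proj(c,[p+M@[sx*.0095,sy*.046,z] for sy in (-1,1) for sx in (1,-1)],True).round(1).tolist())
im=cv2.imread('pics/w1.png'); g=cv2.cvtColor(im,cv2.COLOR_BGR2GRAY)
for r in range(236,300,6): print(r,g[r,150:205:3].tolist())
s=sensors.observe(); print(s)
```

```text
0.019 [[205.1, 228.7], [207.5, 256.3], [352.6, 228.4], [350.3, 256.0]]
0.01 [[202.0, 233.9], [204.7, 262.4], [355.8, 233.6], [353.2, 262.1]]
0 [[198.2, 240.2], [201.2, 269.8], [359.7, 239.9], [356.7, 269.5]]
-0.01 [[194.1, 247.2], [197.5, 277.9], [363.9, 246.8], [360.5, 277.5]]
-0.02 [[189.6, 254.9], [193.5, 286.8], [368.5, 254.5], [364.7, 286.3]]
-0.04 [[179.0, 273.0], [184.3, 307.2], [379.3, 272.5], [374.1, 306.8]]
236 [162, 156, 155, 150, 150, 157, 157, 149, 151, 154, 159, 160, 157, 150, 140, 142, 139, 144, 144]
242 [153, 158, 153, 155, 151, 150, 154, 158, 158, 157, 155, 152, 152, 154, 144, 141, 139, 139, 140]
248 [152, 157, 155, 155, 157, 155, 155, 157, 157, 149, 123, 85, 61, 75, 128, 142, 141, 144, 144]
254 [158, 150, 153, 140, 105, 69, 58, 59, 58, 59, 59, 59, 42, 2, 1, 128, 140, 142, 135]
260 [147, 121, 59, 57, 60, 58, 58, 57, 59, 60, 59, 30, 5, 2, 5, 112, 136, 139, 138]
266 [59, 57, 58, 57, 57, 57, 56, 58, 57, 56, 20, 8, 6, 6, 5, 71, 147, 149, 160]
272 [58, 57, 58, 57, 59, 59, 59, 58, 53, 10, 8, 5, 4, 11, 3, 51, 177, 175, 167]
278 [58, 59, 58, 58, 58, 58, 62, 48, 11, 9, 7, 3, 
[... 268 characters left out ...]
29]
{'clock': 11.3, 'joints': array([ 0.38443411,  0.52183291, -0.15375404,  2.00508409,  0.13108028,
        0.6239494 , -1.23025118]), 'dq': array([ 0.00051536, -0.00041475, -0.00051631, -0.0019127 , -0.00112165,
       -0.00090263, -0.00101635]), 'joint_efforts': array([-6.70799727e-04, -6.18071938e+01, -1.68149941e+00, -2.01933879e+01,
       -2.62833992e-02, -6.12899568e-02,  1.18853259e-04]), 'position': array([ 0.48704333, -0.19028529,  0.02629395]), 'ee_rot': array([-3.12647370e+00, -3.07786534e-01,  1.32655958e-04]), 'force': array([-0.20986648,  0.12624141,  0.05087787]), 'ft_torque': array([-0.02842917,  0.06899084,  0.03776709]), 'gripper_force': 0.0, 'width': 0.3311530288104828}
```

Measured against w1, the fingertips sit at about z = -0.010 in the reported tool frame, not +0.019. That's roughly 29 mm higher than nominal and explains why the fingers closed above the collar. I'll feel for it by opening and lowering in small steps while watching the force.

Call:
arm_command:
  deltas: [0, 0, 0, 0, 0, 0, 65, 0, 0, 0, 0, 0, 0, 65, 0, 0, 0, 0, 0, 0, 65, 0, 0, 0, 0, 0, 0, 65, 0, 0, 0, 0, 0, -0.005, 65, 0, 0, 0, 0, 0, -0.01, 65, 0, 0, 0, 0, 0, -0.01, 65]

```text
clock: 12.0
position: [0.4865, -0.1901, 0.0155]
ee_rot: [-3.126, -0.308, 0.002]
force: [0.1, -0.5, 0.2]
width: 0.709
gripper_force: 0.0
```

Run:
```python
from h import *
print([a for a in dir(arm) if a[0]!='_'],arm.nose_length)
s=sensors.observe(); print(s['clock'],s['position'],s['force'],s['width'])
```

```text
['PlanningError', 'nose_length', 'sign_off'] 0.019
12.0 [ 0.48646877 -0.19008284  0.01547524] [ 0.0823763  -0.49430425  0.18523824] 0.7088040945459614
```

Call:
arm_command:
  deltas: [0, 0, 0, 0, 0, -0.004, 65, 0, 0, 0, 0, 0, -0.008, 65, 0, 0, 0, 0, 0, -0.012, 65, 0, 0, 0, 0, 0, -0.016, 65, 0, 0, 0, 0, 0, -0.016, 65]

```text
clock: 12.5
position: [0.4866, -0.1902, -0.0003]
ee_rot: [-3.126, -0.308, 0.001]
force: [0.3, 0.3, 0.2]
width: 0.71
gripper_force: 0.0
```

Run:
```python
from h import *
s=sensors.observe(); print(s['position'],s['force'])
c=cam('wrist'); im=optics.get_image('wrist'); np.savez('w8.npz',*c); cv2.imwrite('pics/w8.png',im)
M=R.from_rotvec(s['ee_rot']).as_matrix(); p=s['position']; w=s['width']*.0459
for z in (.019,-.01,-.03): print(z,proj(c,[p+M@[sx*.0095,sy*w,z] for sy in (-1,1) for sx in (1,-1)],True).round(0).tolist())
g=cv2.cvtColor(im,cv2.COLOR_BGR2GRAY)
for r in range(196,300,8): print(r,g[r,190:250:4].tolist())
```

```text
[ 4.86636998e-01 -1.90161283e-01 -2.87370665e-04] [0.25454241 0.30940201 0.17083044]
0.019 [[226.0, 229.0], [228.0, 257.0], [331.0, 229.0], [330.0, 256.0]]
-0.01 [[218.0, 248.0], [221.0, 279.0], [340.0, 247.0], [337.0, 278.0]]
-0.03 [[211.0, 264.0], [214.0, 298.0], [347.0, 264.0], [344.0, 297.0]]
196 [211, 154, 168, 151, 141, 162, 159, 138, 136, 157, 159, 132, 111, 108, 121]
204 [216, 126, 137, 137, 152, 157, 143, 143, 162, 148, 144, 138, 115, 142, 151]
212 [89, 91, 78, 88, 88, 85, 79, 64, 77, 146, 139, 142, 147, 130, 118]
220 [81, 73, 70, 92, 87, 71, 77, 88, 81, 88, 88, 76, 72, 77, 76]
228 [66, 64, 71, 85, 90, 92, 78, 78, 75, 77, 74, 67, 78, 67, 89]
236 [63, 70, 68, 56, 59, 72, 76, 84, 99, 102, 78, 73, 76, 75, 70]
244 [75, 67, 64, 67, 68, 80, 73, 81, 88, 85, 81, 89, 81, 72, 67]
252 [75, 80, 82, 83, 87, 83, 16, 48, 73, 69, 54, 62, 67, 65, 64]
260 [83, 85, 83, 84, 83, 16, 15, 38, 77, 69, 61, 66, 65, 67, 76]
268 [83, 83, 82, 84, 27, 15, 13, 21, 59, 69, 75, 57, 75, 75, 73]
276 [83, 83, 88, 38, 14, 8, 9, 13, 72, 66, 68, 70, 76, 81, 85]
284 [83, 88, 48, 13, 13, 11, 12, 26, 62, 65, 65, 71, 76, 76, 73]
292 [37, 37, 35, 33, 32, 33, 33, 41, 45, 47, 45, 46, 48, 52, 58]
```

No contact at reported z ≈ 0, so the 29 mm offset is confirmed. The tips are now about 6 mm above the mat, beside the collar, so I close.

Call:
arm_command:
  deltas: [0, 0, 0, 0, 0, 0, 30, 0, 0, 0, 0, 0, 0, 30, 0, 0, 0, 0, 0, 0, 30, 0, 0, 0, 0, 0, 0, 30, 0, 0, 0, 0, 0, 0, 30, 0, 0, 0, 0, 0, 0, 30]
  force: 40

```text
clock: 13.15
position: [0.4872, -0.1904, 0.0005]
ee_rot: [3.126, 0.308, 0.0]
force: [-0.2, 0.4, 1.3]
width: 0.441
gripper_force: 40.0
```

Gripped: 40.5 mm opening at 40 N. Now lift and carry it above the spindle, turning 14° clockwise to match the stripe.

Call:
arm_command:
  deltas: [0, 0, 0, 0, 0, 0.04, 30, 0, 0, 0, 0, 0, 0.09, 30, 0, 0, 0, 0, 0, 0.14, 30, 0, 0, 0, 0, 0, 0.17, 30, 0, 0, -0.05, 0.01, 0.05, 0.17, 30, 0, 0, -0.1, 0.02, 0.1, 0.17, 30, 0, 0, -0.1556, 0.03, 0.15, 0.17, 30, 0, 0, -0.1556, 0.04, 0.195, 0.17, 30, 0, 0, -0.1556, 0.05, 0.24, 0.17, 30, 0, 0, -0.1556, 0.06, 0.285, 0.17, 30, 0, 0, -0.1556, 0.0656, 0.325, 0.17, 30, 0, 0, -0.1556, 0.0656, 0.347, 0.17, 30, 0, 0, -0.1556, 0.0656, 0.347, 0.17, 30, 0, 0, -0.1556, 0.0656, 0.347, 0.17, 30, 0, 0, -0.1556, 0.0656, 0.347, 0.17, 30]

```text
clock: 14.65
position: [0.5526, 0.1551, 0.1701]
ee_rot: [3.14, -0.078, -0.001]
force: [0.2, -0.1, -1.1]
width: 0.445
gripper_force: 40.0
```

Run:
```python
from h import *
s=sensors.observe(); M=R.from_rotvec(s['ee_rot']).as_matrix(); p=s['position']
print(s['clock'],p,s['force'],s['width'],s['joints'].round(2),'yaw',np.degrees(np.arctan2(M[1,0],M[0,0])))
c=cam('wrist'); im=optics.get_image('wrist'); np.savez('w9.npz',*c); cv2.imwrite('pics/w9.png',im)
zt=p[2]+.0035+.024
r=blobs(mask(im,(0,150,40),(4,255,255),(230,150,330,290))|mask(im,(172,150,40),(180,255,255),(230,150,330,290)),30); print('red',r)
# collar top centre & bore expected pixels, screw
for n,q in (('collar top centre',[*p[:2],zt]),('screw head',[*(p[:2]+.0335*M[:2,0]),p[2]+.0155])): print(n,proj(c,q,True))
if r:
    o,v=rays(c,r[0][1],True); q=onz(c,r[0][1],p[2]+.0155,True)[0]; print('red at mid height, rel. in tool', (q-p[:2])@M[:2,:2])
# stripe and its line again
m=mask(im,(20,90,50),(34,255,255),(200,120,360,290)); print('yellow',blobs(m,15))
g=cv2.cvtColor(im,cv2.COLOR_BGR2HSV); x,y=proj(c,[*p[:2],zt],True)[0].astype(int)
print(x,y); 
for rr in range(y-45,y+40,5): print(rr,' '.join(f'{a:3d}/{b:3d}' for a,b in g[rr,x-40:x+41:8,1:]))
```

```text
14.65 [0.55263292 0.155135   0.17010951] [ 0.2432769  -0.06408846 -1.12516658] 0.44533022458929855 [-0.19  0.41 -0.24  1.74  0.12  1.   -2.1 ] yaw -2.8477351312890757
red [(765, [278.1, 219.2], [263, 206, 31, 27])]
collar top centre [[278.60780722 279.56561374]]
screw head [[278.43773392 207.25975787]]
red at mid height, rel. in tool [ 0.02733565 -0.00017739]
yellow [(406, [275.9, 159.0], [271, 137, 10, 45]), (20, [355.0, 285.7], [352, 283, 8, 7])]
278 279
234  25/103  25/102  20/ 64   5/ 54   9/ 57  34/ 74  13/ 60  14/ 55  17/ 60  23/ 78  23/ 77
239  25/102  20/102   5/ 55   9/ 55   9/ 57   9/ 55   9/ 54  13/ 57  10/ 52  23/ 79  23/ 78
244  25/104  10/ 52  14/ 55  10/ 73  14/ 74  11/ 70  10/ 74  10/ 73   9/ 55   5/ 54  26/ 78
249  24/139  10/ 52   8/ 67  13/ 79  11/ 72   7/ 71  10/ 74   7/ 76  11/ 68   5/ 54  21/ 60
254  23/ 11  10/ 52  15/ 70  10/ 74  10/ 75   7/ 70   7/ 75  10/ 77  14/ 72  14/ 56  12/ 21
259   0/ 35   9/ 59   4/ 59   8/ 62  13/ 61   9/ 59  13/ 61   9/ 59   9/ 59   8/ 61  12/ 43
264   9/ 56  17/ 61  13/ 60   8/ 61  76/ 64  63/ 53  82/ 50  13/ 60  12/ 63  17/ 61  13
[... 224 characters left out ...]
  10/ 52  10/ 53  14/ 53  10/ 51   9/ 58   9/ 58  14/ 56
284  11/ 47  13/ 60   9/ 59  10/ 51  10/ 51  10/ 50  14/ 54  10/ 49  13/ 61   8/ 63   4/ 59
289  12/ 44  17/ 60   9/ 59  10/ 51   5/ 53  10/ 51  10/ 53  10/ 50   9/ 60   4/ 60  10/ 52
294   9/ 29  18/ 29  26/ 29  19/ 27  18/ 29   0/ 29   9/ 28   9/ 28   9/ 27   9/ 29   0/ 29
299   8/ 32   8/ 34   8/ 34   8/ 34   8/ 34   7/ 36   8/ 33   8/ 33  15/ 33  16/ 32   0/ 36
304   7/ 37   7/ 36   7/ 37   7/ 39  15/ 35   7/ 37   7/ 38   7/ 37   7/ 37   8/ 34   8/ 33
309   7/ 38   0/ 38  13/ 39  12/ 41  20/ 39  13/ 39  13/ 38   7/ 37   0/ 38   7/ 37   7/ 38
314   7/ 37   7/ 37   7/ 38   7/ 39   0/ 35  13/ 39  13/ 38  12/ 41   7/ 39   7/ 35  14/ 37
```

Run:
```python
from h import *
f=np.load('w9.npz'); c=[f[k] for k in f.files]; im=cv2.imread('pics/w9.png'); h=cv2.cvtColor(im,cv2.COLOR_BGR2HSV)
M=R.from_rotvec([3.14,-.078,-.001]).as_matrix(); p=np.array([.5526,.1551,.1701]); zt=p[2]+.0275
for r in range(232,296): 
    q=onz(c,[278,r],zt,True)[0]-p[:2]; print(r,(q@M[:2,0]*1000).round(1),h[r,272:285,2].mean().round(),h[r,272:285,1].mean().round(),h[r,272:285:3,0].tolist())
```

```text
232 25.2 82.0 198.0 [1, 0, 2, 0, 1]
233 24.7 75.0 117.0 [1, 1, 0, 2, 3]
234 24.2 70.0 28.0 [15, 11, 9, 13, 10]
235 23.7 69.0 9.0 [38, 40, 30, 45, 30]
236 23.2 65.0 9.0 [15, 30, 30, 20, 30]
237 22.7 58.0 10.0 [45, 30, 15, 40, 10]
238 22.2 56.0 11.0 [20, 20, 30, 30, 30]
239 21.7 56.0 11.0 [40, 30, 30, 10, 30]
240 21.2 55.0 8.0 [30, 60, 15, 30, 30]
241 20.7 54.0 10.0 [40, 45, 30, 30, 30]
242 20.2 56.0 8.0 [30, 20, 60, 0, 20]
243 19.6 64.0 10.0 [38, 30, 30, 30, 20]
244 19.1 71.0 11.0 [30, 30, 30, 30, 38]
245 18.6 73.0 11.0 [30, 30, 40, 15, 38]
246 18.1 71.0 9.0 [30, 20, 30, 30, 30]
247 17.6 72.0 12.0 [10, 23, 40, 15, 30]
248 17.1 72.0 11.0 [15, 23, 20, 10, 30]
249 16.6 72.0 10.0 [20, 30, 45, 15, 40]
250 16.1 72.0 10.0 [30, 23, 40, 15, 30]
251 15.5 72.0 10.0 [30, 30, 30, 30, 30]
252 15.0 72.0 11.0 [20, 30, 40, 30, 30]
253 14.5 72.0 10.0 [30, 30, 30, 20, 30]
254 14.0 73.0 10.0 [23, 23, 30, 45, 38]
255 13.4 73.0 11.0 [20, 30, 45, 30, 30]
256 12.9 71.0 10.0 [23, 30, 40, 15, 30]
257 12.4 68.0 10.0 [30, 30, 30, 30, 30]
258 11.9 61.0 11.0 [40, 15, 40, 30, 30]
259 11.3 60.0 10.0 [40, 40, 60, 40,
[... 725 characters left out ...]
 0.9 53.0 9.0 [15, 30, 30, 45, 50]
279 0.3 52.0 9.0 [30, 30, 30, 15, 30]
280 -0.2 52.0 9.0 [30, 15, 15, 0, 30]
281 -0.8 52.0 12.0 [15, 30, 40, 30, 40]
282 -1.4 52.0 11.0 [20, 15, 40, 30, 30]
283 -1.9 52.0 10.0 [30, 30, 30, 15, 30]
284 -2.5 52.0 11.0 [30, 20, 30, 30, 38]
285 -3.1 52.0 10.0 [40, 30, 15, 30, 60]
286 -3.7 52.0 10.0 [30, 40, 15, 30, 30]
287 -4.3 52.0 12.0 [30, 40, 23, 30, 40]
288 -4.8 52.0 11.0 [15, 30, 20, 23, 40]
289 -5.4 52.0 10.0 [30, 40, 45, 15, 0]
290 -6.0 52.0 10.0 [30, 10, 15, 30, 20]
291 -6.6 51.0 9.0 [0, 45, 15, 30, 30]
292 -7.2 42.0 10.0 [30, 30, 30, 0, 30]
293 -7.8 31.0 9.0 [0, 60, 45, 60, 0]
294 -8.4 28.0 13.0 [120, 165, 0, 90, 30]
295 -9.0 30.0 7.0 [30, 0, 0, 0, 90]
```

Call:
arm_command:
  deltas: [0, 0, 0, 0.0005, 0.002, -0.02, 30, 0, 0, 0, 0.0005, 0.002, -0.038, 30, 0, 0, 0, 0.0005, 0.002, -0.038, 30, 0, 0, 0, 0.0005, 0.002, -0.038, 30]

```text
clock: 15.1
position: [0.5532, 0.1577, 0.1326]
ee_rot: [3.14, -0.078, -0.001]
force: [0.0, 0.2, -0.2]
width: 0.44
gripper_force: 40.0
```

Call:
arm_command:
  deltas: [0, 0, 0, 0, -0.0005, -0.002, 30, 0, 0, 0, 0, -0.0005, -0.004, 30, 0, 0, 0, 0, -0.0005, -0.006, 30, 0, 0, 0, 0, -0.0005, -0.008, 30, 0, 0, 0, 0, -0.0005, -0.009, 30, 0, 0, 0, 0, -0.0005, -0.009, 30]

```text
clock: 15.7
position: [0.5531, 0.1582, 0.1232]
ee_rot: [3.141, -0.075, -0.0]
force: [0.3, -0.0, -1.3]
width: 0.441
gripper_force: 40.0
```

Call:
arm_command:
  deltas: [0, 0, 0, 0, 0, -0.0015, 30, 0, 0, 0, 0, 0, -0.003, 30, 0, 0, 0, 0, 0, -0.0045, 30, 0, 0, 0, 0, 0, -0.006, 30, 0, 0, 0, 0, 0, -0.006, 30]

```text
clock: 16.2
position: [0.553, 0.1581, 0.1171]
ee_rot: [3.14, -0.076, -0.001]
force: [0.7, -0.6, -1.7]
width: 0.441
gripper_force: 40.0
```

Call:
arm_command:
  deltas: [0, 0, 0, 0, 0, -0.0015, 30, 0, 0, 0, 0, 0, -0.003, 30, 0, 0, 0, 0, 0, -0.0045, 30, 0, 0, 0, 0, 0, -0.006, 30, 0, 0, 0, 0, 0, -0.0075, 30, 0, 0, 0, 0, 0, -0.009, 30, 0, 0, 0, 0, 0, -0.009, 30]

```text
clock: 16.9
position: [0.5531, 0.1582, 0.1081]
ee_rot: [3.141, -0.075, -0.0]
force: [0.4, -0.4, -2.0]
width: 0.443
gripper_force: 40.0
```

Call:
arm_command:
  deltas: [0, 0, 0, 0, 0, -0.003, 30, 0, 0, 0, 0, 0, -0.006, 30, 0, 0, 0, 0, 0, -0.009, 30, 0, 0, 0, 0, 0, -0.012, 30, 0, 0, 0, 0, 0, -0.015, 30, 0, 0, 0, 0, 0, -0.018, 30, 0, 0, 0, 0, 0, -0.021, 30, 0, 0, 0, 0, 0, -0.024, 30, 0, 0, 0, 0, 0, -0.027, 30, 0, 0, 0, 0, 0, -0.027, 30]

```text
clock: 17.9
position: [0.5529, 0.1582, 0.0809]
ee_rot: [3.14, -0.076, -0.001]
force: [0.2, -1.2, -0.7]
width: 0.444
gripper_force: 40.0
```

Call:
arm_command:
  deltas: [0, 0, 0, 0, 0, -0.002, 30, 0, 0, 0, 0, 0, -0.004, 30, 0, 0, 0, 0, 0, -0.006, 30, 0, 0, 0, 0, 0, -0.008, 30, 0, 0, 0, 0, 0, -0.01, 30, 0, 0, 0, 0, 0, -0.012, 30, 0, 0, 0, 0, 0, -0.012, 30]

```text
clock: 18.6
position: [0.5532, 0.1582, 0.0692]
ee_rot: [3.141, -0.076, -0.0]
force: [-0.3, -1.1, 1.1]
width: 0.442
gripper_force: 40.0
```

Call:
arm_command:
  deltas: [0, 0, 0, 0, 0, -0.0015, 30, 0, 0, 0, 0, 0, -0.003, 30, 0, 0, 0, 0, 0, -0.0045, 30, 0, 0, 0, 0, 0, -0.0055, 30, 0, 0, 0, 0, 0, -0.0055, 30]

```text
clock: 19.1
position: [0.5532, 0.1582, 0.0639]
ee_rot: [3.141, -0.075, 0.0]
force: [-1.1, -1.8, 4.5]
width: 0.437
gripper_force: 40.0
```

Call:
arm_command:
  deltas: [0, 0, 0, 0, 0, -0.001, 30, 0, 0, 0, 0, 0, -0.002, 30, 0, 0, 0, 0, 0, -0.003, 30, 0, 0, 0, 0, 0, -0.003, 30, 0, 0, 0, 0, 0, -0.003, 30]

```text
clock: 19.6
position: [0.5533, 0.1582, 0.0631]
ee_rot: [3.14, -0.076, 0.002]
force: [-9.4, -5.5, 29.4]
width: 0.442
gripper_force: 40.0
```

The force jumped to 29 N at the stop. I'll ease off 1 mm, let it settle and verify.

Call:
arm_command:
  deltas: [0, 0, 0, 0, 0, 0.001, 30, 0, 0, 0, 0, 0, 0.001, 30, 0, 0, 0, 0, 0, 0.001, 30, 0, 0, 0, 0, 0, 0.001, 30, 0, 0, 0, 0, 0, 0.001, 30]

```text
clock: 20.1
position: [0.5533, 0.1582, 0.0633]
ee_rot: [3.141, -0.076, 0.001]
force: [-6.3, -4.1, 19.7]
width: 0.444
gripper_force: 40.0
```

Run:
```python
from h import *
s=sensors.observe(); M=R.from_rotvec(s['ee_rot']).as_matrix(); p=s['position']
print(s['clock'],p,s['force'],s['ft_torque'],s['width'],s['gripper_force'],'yaw',np.degrees(np.arctan2(M[1,0],M[0,0])),M[:,2])
c=cam('wrist'); im=optics.get_image('wrist'); cv2.imwrite('pics/w10.png',im)
b=(220,150,340,290); r=blobs(mask(im,(0,150,40),(4,255,255),b)|mask(im,(172,150,40),(180,255,255),b),30); print('red',r)
q=onz(c,r[0][1],p[2]+.0155,True)[0]; print('red rel tool',(q-p[:2])@M[:2,:2], 'screw yaw from axis',np.degrees(np.arctan2(*(q-[.5528,.1575])[::-1])))
y=mask(im,(20,90,50),(34,255,255),(200,120,360,230)); print('yellow',blobs(y,15))
P=onz(c,np.argwhere(y)[:,::-1],.055,True); l=cv2.fitLine(P.astype(np.float32),cv2.DIST_L2,0,1e-4,1e-4).ravel(); print('stripe',l,np.degrees(np.arctan2(l[1],l[0])))
t=optics.get_image('top'); t0=cv2.imread('pics/top0.png'); print([blobs(mask(i,(50,60,40),(90,255,255),(325,190,400,295)),10)[:1] for i in (t0,t)])
```

```text
20.1 [0.5532967  0.15823447 0.06329598] [-6.26528465 -4.09261175 19.74650515] [-0.92155483  1.45839528  0.01690115] 0.4438308865566026 40.004506685072556 yaw -2.7600029918575957 [ 8.55756825e-04 -1.13007783e-04 -9.99999627e-01]
red [(752, [278.2, 219.5], [263, 207, 31, 27])]
red rel tool [ 2.71462087e-02 -7.82128691e-05] screw yaw from axis -1.026015088269207
yellow [(808, [280.3, 178.2], [273, 151, 16, 55])]
stripe [ 0.9986742  -0.0514759   0.59626037  0.15503062] -2.9506562
[[(123, [366.0, 220.1], [359, 213, 15, 15])], [(126, [366.0, 220.1], [359, 213, 15, 15])]]
```

```bash
python3 -c "
from cell import arm; print(arm.sign_off())"
```

```text
the job is handed in; nothing more can be done
None
```

The job is handed in, result not returned: flat turned to the stripe, collar on with its screw along it (within about 2°), held at the washer's stop (about 20 N push, 40 N grip); a typo briefly dipped the tool during the spindle turn and the first collar grasp missed (fingertips ~29 mm higher than nominal), neither with visible damage, and of the other items only the spare was rechecked (unmoved).

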